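Tuck the cover strip under the copper heat shield

ROBOT

A 6-joint arm with a two-finger parallel gripper is mounted at the origin on the work surface. World frame = base frame: x ahead of the robot, y to its left, z up, the work surface at z = 0. Lengths are in mm, angles in rad, forces in N, time in s.
With the tool pointing down it reaches from about 350 to 775 mm from the base axis. Payload 7.3 kg.
Tool frame: the origin (TCP) lies at the very end of the fingers, on their centre line; the grasp point (between the pads) lies 19 mm behind it; z points along the fingers, y is the line along which they close (so a half turn about z gives the same grasp; the last joint's range is limited). The gripper opens to 92 mm and grips with 3 to 60 N. Pads are 19 mm wide; open, the fingers measure 130 mm over their backs; the gripper's body (75 mm by 190 mm) begins 47 mm behind the grasp point.
Start: joints at [0.99, 0.342, 1.524, -0, 1.275, -0.146], TCP at [221.136, 476.18, 186.741] pointing down, gripper open.
Joint ranges: [-2.53, 2.53], [-0.77, 2.02], [0.04, 2.7], [-1, 4.14], [0.28, 2.66], [-3.11, 3.11]. Speed limits (rad/s): [2.57, 2.57, 3.14, 3.14, 3.14, 3.14].

INTERFACE

Orientations are given as [roll, pitch, yaw] about the fixed x, y, z axes, in that order (R = Rz(yaw) Ry(pitch) Rx(roll)).
In Python, from plant import bot gives the robot as it stands.
- The arm moves only by the tool send_rows, never from a script. Its argument "rows" is a list of rows, each an object of numbers: "x", "y", "z": the shift along the tool's x, y, z in units of 0.2 m (1.0 is 0.2 m); "ax", "ay", "az": the turn, a rotation vector about the tool's x, y, z in units of 60 degrees (1.0 is 60 degrees); "jaw": the opening, from -1 (shut) to 1 (fully open), so that 0 is half open. In form: [{"x": .., "y": .., "z": .., "ax": .., "ay": .., "az": .., "jaw": ..}, ...]. A call has exactly 10 rows; each row is the pose to reach, as a shift and turn from the pose commanded when the call began, along the tool's axes at that moment; what a row does not reach only later rows make up. A row lasts 1/8 s, in which the tool goes at most 62.5 mm and 10.7 degrees, less where a joint would pass 70% of its speed; a pose out of reach is approached as far as the arm can. A call with a number of a shift or a turn outside -1 to 1 is refused whole. A call with a gripper value outside its range is refused whole. The fingers move at their own pace and stop on an object; the grip force is fixed at half the most. Time passes only in rows, so rows that repeat a pose let the fingers close, or fill a call up. It gives the time, the measured TCP pose, the force, the opening and the grip force at its end, in the units of the state.
- bot.get_obs(): the state, without advancing time (a new reading comes with each control period).
- bot.capture(name): name is "side" or "top"; returns (picture, depth): 480x640x3 uint8, red, green, blue; 480x640 float32, mm along the optical axis (not along the pixel's ray), 0 where there is no reading.
- bot.camera_model(name): a dict with "vertical_fov" (degrees; the focal length in pixels is half the picture's height over the tangent of half this angle, whatever the lens; pixels are square), "cx", "cy" (the principal point, pixels), "k1" (the pictures are not rectified: a ray, as slopes to the right and down, at radius r is drawn at 1 + k1 r^2 times it, then the intrinsics apply), "R" (3x3) and "t" (3): a world point X has camera coordinates R X + t. Camera axes: x right, y down, z forward; pixel columns grow to the right and rows downward; lengths in mm; the calibration is good to about 2 mm. A picture is of the moment at which its call begins. camera_model takes no time and is no camera call.
- bot.close_job(): hands the job in; it is judged then, once.
The state is a dict: "time": time; "joint_positions": joint angles; "dq": joint speeds; "tau": joint torques, N m; "tool_pos": TCP position; "tcp_rot": TCP orientation; "contact_force": force on the tool from outside, world axes, zero at the start; "moment": the same for the moment, N m; "grip_width": finger opening in mm; "finger_force": force on a finger pad.
Only numpy, scipy, OpenCV 4.12 (cv2) and the standard library are available. Lean on these libraries where they do the work, as an engineer would, in place of code of your own. Each camera call takes 0.05 s, during which the arm holds its last target. There are 200 camera calls.

TASK

Take the amber jar off the dark heat board and stand it upright wholly on the round cork mat. Then pick up the aluminium cover strip by its wooden grip bar and slide it along the board, centred and square, under the lip of the hinged copper shield until its red line meets the lip, without lifting the shield and without disturbing the orange can, the blue stopper or the brush. Finish while still gripping the bar and pressing the strip firmly flat on the board (about 10 N): do not let go.

Things in the scene. Friction and masses are not known exactly. Their poses are not given: they have to be found in the camera images.
- board: Fixed dark heat board lying on the bench, 240 (x) by 220 (y) by 12 mm thick. Origin: centre of its underside; the top is 12 mm above it. Its x axis points from the open near part towards the hinge of the shield: the direction in which the strip is tucked. The open part runs from x = -120 mm to the shield's lip at x = +17 mm. Two steel hinge blocks, 24 by 18 by 18 mm, stand at x = +105, y = +-98 mm.
- shield (a joint): Hinge angle of the copper shield over the far part of the board; 0 = lying down at its stop, as it must stay; grows as its near lip is lifted (0.05 rad lifts the lip 4 mm). It is held down by its own weight only (0.25 kg). The plate is 170 mm wide (y), 3 mm thick and about 88 mm long from lip to hinge; the hinge is at board x = +105 mm. The gap under it is 7.5 mm above the board; the last 12 mm at the lip is bent up, so the mouth is about 11 mm high.
- shield_lip (a point): Middle of the near, bent-up edge of the copper shield, at board x = +17 mm, y = 0, about 12.5 mm above the board's top.
- strip: Loose aluminium cover strip lying flat on the bench, 110 (x) by 130 (y) by 4 mm thick, about 0.19 kg. Origin: centre of its underside; z up, x points to the front edge that is tucked under. A wooden grip bar (18 mm in x, 80 mm in y, 40 mm tall, its top 44 mm above the underside) stands across it at x = -35 mm. A red line runs across the top at x = +25 mm, 30 mm behind the front edge.
- strip_front (a point): Middle of the strip's front edge, on its underside (strip x = +55 mm). When the strip is rightly tucked it lies at board x of about +47 mm, y = 0, on the board's top.
- strip_grip (a point): Middle of the top of the strip's wooden grip bar, 44 mm above the strip's underside.
- jar: Loose closed amber glass jar with a black lid, 44 mm in diameter, 62 mm tall, about 0.14 kg, standing on the open part of the board in the strip's way. Origin: centre of its underside.
- mat: Fixed round cork mat on the bench, 90 mm in diameter, 6 mm thick. Origin: centre of its underside.
- torch_can: Bystander: orange gas can, 66 mm in diameter, 120 mm tall, standing. Origin: centre of its underside.
- stopper: Bystander: blue glass stopper, 42 mm in diameter, 60 mm tall, standing. Origin: centre of its underside.
- brush: Bystander: brush lying on the bench. Origin: on its underside.
Mind the look-alikes: they are no part of the job. Leave any purple or yellow look-alike of the jar alone.

How it is judged:
By the outcome, as a careful person would: the job done as asked, in the order asked, and still so for the second after the job is handed in, while the arm keeps its last pose, push and grip.
It also fails if it takes over 64 s, if anything falls off the work surface, if the arm or the gripper's body presses on something with over 40 N, if the wrist force passes 120 N, or if a joint passes its speed limit or range.

## Working session

There is one attempt and no reset: what is moved stays moved. The work goes in short steps, Python scripts to look and compute and a tool call to move; the robot and the scene stay as the last step left them, time stands still between calls to the robot, and variables do not carry over. Pictures are saved under pics/ and viewed, at most 10 in all, crops included, and the job is handed in when it is done.

Besides the shell and the picture viewer there is one more tool, called after "Emit:" by a JSON object that holds its "method" and its "body", one argument or row to a line. send_rows: Moves the arm, as the interface text tells. Its arguments: {"type":"object","properties":{"rows":{"type":"array","items":{"type":"object","properties":{"x":{"type":"number","minimum":-1,"maximum":1},"y":{"type":"number","minimum":-1,"maximum":1},"z":{"type":"number","minimum":-1,"maximum":1},"ax":{"type":"number","minimum":-1,"maximum":1},"ay":{"type":"number","minimum":-1,"maximum":1},"az":{"type":"number","minimum":-1,"maximum":1},"jaw":{"type":"number"}}}}},"required":["rows"]}

```bash
ls; mkdir -p pics; cat > h.py <<'E'
import numpy as np, cv2
from plant import bot
def cam(n):
    m=bot.camera_model(n); f=240/np.tan(np.radians(m['vertical_fov'])/2)
    K=np.array([[f,0,m['cx']],[0,f,m['cy']],[0,0,1]]); return K,np.array([m['k1'],0,0,0.]),np.array(m['R']),np.array(m['t'])
def cloud(n,D):
    K,d,R,t=cam(n); v,u=np.mgrid[:480,:640]
    p=cv2.undistortPoints(np.stack([u,v],-1).reshape(-1,1,2).astype(float),K,d).reshape(480,640,2)
    P=np.dstack([p*D[...,None],D]); W=(P-t)@R; W[D<=0]=np.nan; return W
def proj(n,X):
    K,d,R,t=cam(n); return cv2.projectPoints(np.atleast_2d(X).astype(float),cv2.Rodrigues(R)[0],t,K,d)[0].reshape(-1,2)
def px2plane(n,uv,z):
    K,d,R,t=cam(n); p=cv2.undistortPoints(np.array(uv,float).reshape(-1,1,2),K,d).reshape(-1,2)
    r=np.c_[p,np.ones(len(p))]@R; o=-R.T@t; return o+r*((z-o[2])/r[:,2])[:,None]
E
python3 - <<'E'
from h import *
for n in('top','side'):
    I,D=bot.capture(n); cv2.imwrite(f'pics/{n}0.png',I[...,::-1]); np.savez(f'{n}0.npz',I=I,D=D); print(n,cam(n))
print(bot.get_obs())
E
```

```text
pics
top (array([[461.94420972,   0.        , 317.7647782 ],
       [  0.        , 461.94420972, 239.94653379],
       [  0.        ,   0.        ,   1.        ]]), array([-0.11442083,  0.        ,  0.        ,  0.        ]), array([[ 0.01040945, -0.99980481,  0.01679255],
       [-0.98924715, -0.01274663, -0.14569694],
       [ 0.14588255, -0.01509536, -0.98918674]]), array([-96.68421525, 567.81392398, 864.03723624]))
side (array([[468.3452925 ,   0.        , 323.80680499],
       [  0.        , 468.3452925 , 234.00515856],
       [  0.        ,   0.        ,   1.        ]]), array([0.02161995, 0.        , 0.        , 0.        ]), array([[ 0.7482931 , -0.66329415, -0.00991509],
       [-0.4040512 , -0.44387304, -0.79982458],
       [ 0.52611792,  0.60250942, -0.60015193]]), array([-477.69485557,  249.62861153,  625.06538242]))
{'time': 0.1, 'joint_positions': array([ 9.89989909e-01,  3.42644452e-01,  1.52491055e+00,  3.33912470e-05,
        1.27536857e+00, -1.45991947e-01]), 'dq': array([ 2.29110321e-03, -1.77685181e-03, -1.07505383e-03,  6.81600757e-05,
       -8.78704544e-04,  1.05880247e-03]), 'tau': array([ 1.81706477e-03, -4.32004166e+01, -2.44694942e+01,  7.18339719e-02,
        5.25452360e-02, -3.39233009e-05]), 'tool_pos': array([220.89607216, 475.82628191, 186.12276244]), 'tcp_rot': array([-3.14028054e+00, -2.25205967e-04,  2.70676829e+00]), 'contact_force': array([-0.23468873, -0.04656947, -0.21308104]), 'moment': array([ 0.01668399,  0.03023998, -0.00978786]), 'finger_force': 0.0, 'grip_width': 91.93417766330474}
```

View pics/top0.png

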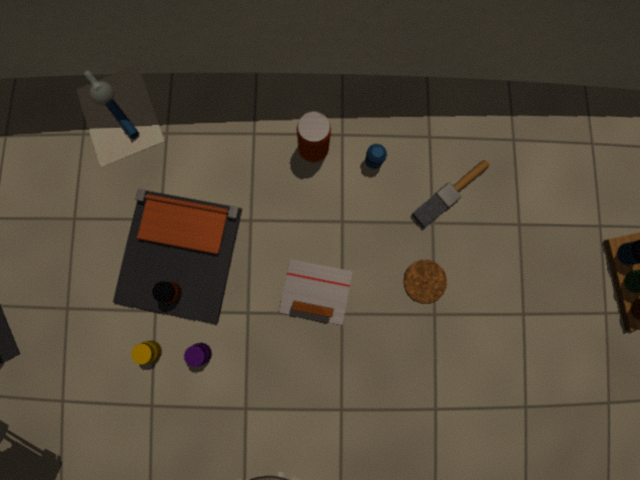

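View pics/side0.png

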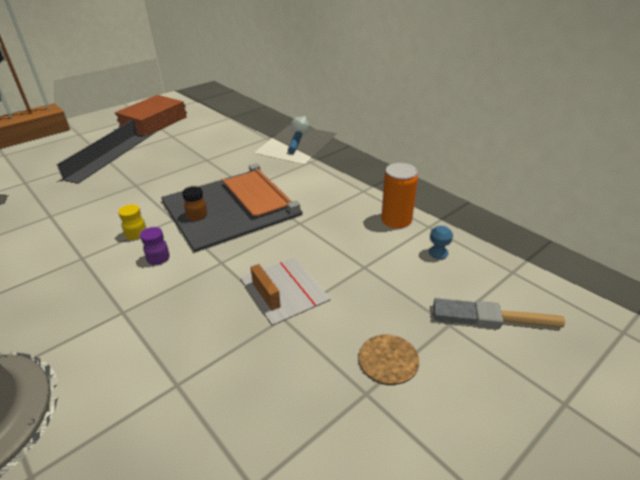

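Top view: the jar candidates are the black-lidded amber jar on the board (166,293), the yellow one (145,352) and the purple one (197,355). Only the amber one stands on the dark board with a black lid. The strip is at (316,292), the mat at (425,281) and the shield at (183,224). The can (313,137), stopper (375,155) and brush (450,193) are clear of the route. Next I measure, and confirm the jar in a crop.

```bash
cat > m.py <<'E'
from h import *
import sys
def rect(P): 
    r=cv2.minAreaRect(P.astype(np.float32)); return r
if __name__=='__main__':
    for n in('top','side'):
        z=np.load(f'{n}0.npz'); I,D=z['I'],z['D']; W=cloud(n,D); X,Y,Z=W[...,0],W[...,1],W[...,2]
        H=cv2.cvtColor(I,cv2.COLOR_RGB2HSV); h,s,v=[H[...,i].astype(int) for i in range(3)]
        print(n,'bench z',np.nanmedian(Z[(s<90)&(v>60)]))
        # board: near-board-height pixels
        def boxm(a,b,c,d): m=np.zeros(D.shape,bool); m[b:d,a:c]=1; return m
        R={'top':dict(board=(110,185,245,328),shield=(135,190,235,255),strip=(275,255,358,328),mat=(400,258,450,308),jar=(150,277,185,312),can=(290,105,335,165),stop=(360,140,390,172)),
           'side':dict(board=(155,160,305,252),shield=(218,165,300,220),strip=(238,255,335,325),mat=(350,325,425,390),jar=(178,184,212,222),can=(375,160,422,230),stop=(425,220,458,262))}[n]
        bx={k:boxm(*q) for k,q in R.items()}
        for k,(lo,hi) in dict(board=(8,16),mat=(3,10),strip=(1.5,8)).items():
            m=bx[k]&(Z>lo)&(Z<hi)
            m=cv2.morphologyEx(m.astype(np.uint8),cv2.MORPH_OPEN,np.ones((3,3)))>0
            print(k,m.sum(),np.nanmedian(Z[m]),rect(W[m][:,:2]))
        for k,zl in dict(jar=(68,80),can=(112,128),stop=(45,70),strip=(38,50),shield=(19,40)).items():
            m=bx[k]&(Z>zl[0])&(Z<zl[1]); print(k,'top',m.sum(),np.nanmean(W[m],0),rect(W[m][:,:2]))
        m=bx['strip']&(((h<6)|(h>174))&(s>130)); 
        P=W[m]; P=P[Z[m]<12]; print('red',len(P),P.mean(0),rect(P[:,:2]))
        a=[145,270,190,320] if n=='top' else [170,175,220,230]
        c=cv2.resize(I[a[1]:a[3],a[0]:a[2],::-1],None,fx=6,fy=6,interpolation=cv2.INTER_CUBIC); cv2.imwrite(f'pics/jar_{n}.png',c)
E
python3 m.py
```

```text
top bench z 0.4848645529984095
board 7634 12.153843981537948 ((539.742919921875, 195.9425811767578), (221.4697265625, 240.5633087158203), 79.87005615234375)
mat 1345 6.44765520373785 ((492.1224670410156, -309.3332214355469), (88.88082122802734, 86.53800964355469), 33.4771842956543)
strip 2856 4.535900781863813 ((469.8796691894531, -86.47853088378906), (131.10084533691406, 111.43648529052734), 78.91752624511719)
jar top 342 [462.84554585 201.44089959  74.13364315] ((463.32952880859375, 201.8312225341797), (38.022857666015625, 37.671913146972656), 72.59815979003906)
can top 801 [771.24009012 -78.05842355 119.66917234] ((772.3795166015625, -77.54503631591797), (60.39886474609375, 59.317195892333984), 72.98394012451172)
stop top 327 [ 743.55596998 -205.56218687   55.8942949 ] ((745.6793212890625, -205.84669494628906), (39.79500961303711, 40.15443801879883), 1.172705888748169)
strip top 388 [435.79552511 -80.02868933  44.29227145] ((435.8272399902344, -80.19259643554688), (80.16053771972656, 17.68520736694336), 79.39297485351562)
shield top 3885 [604.14756596 184.98697299  23.58777441] ((
[... 897 characters left out ...]
.51959991455078), (61.18390655517578, 60.44815444946289), 70.88670349121094)
stop top 331 [ 740.14369957 -208.75881025   55.08592354] ((743.3587036132812, -207.44204711914062), (34.82023239135742, 42.68910217285156), 40.37461853027344)
strip top 399 [433.24533073 -82.21202452  43.31766344] ((434.5429382324219, -78.49139404296875), (81.68952941894531, 18.01738166809082), 79.40440368652344)
shield top 1908 [604.22080019 179.01560567  25.02262841] ((604.9400024414062, 186.21664428710938), (216.82424926757812, 100.22146606445312), 79.86966705322266)
red 67 [495.05318412 -91.17279693   4.24976371] ((495.273681640625, -90.0185317993164), (123.64134216308594, 4.0492095947265625), 79.27055358886719)
```

View pics/jar_side.png

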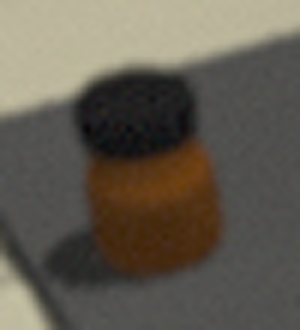

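Confirmed: black lid, amber glass, standing on the dark board. Board yaw is about -10°. I'll use tool yaw 80° throughout, closing along board x, for both jar and bar.

```bash
cat > go.py <<'E'
# usage: go.py x y z yaw_deg : shift/turn in move units from the present pose
from h import *; import sys
from scipy.spatial.transform import Rotation as Ro
o=bot.get_obs(); R=Ro.from_euler('xyz',o['tcp_rot']); T=np.array([float(a) for a in sys.argv[1:4]])
d=R.inv().apply(T-o['tool_pos'])/200; r=(R.inv()*Ro.from_euler('xyz',[np.pi,0,np.radians(float(sys.argv[4]))])).as_rotvec()/np.radians(60)
print('t',o['time'],'pos',o['tool_pos'].round(1),'rpy',np.degrees(o['tcp_rot']).round(2),'F',o['contact_force'].round(1),'w',round(o['grip_width'],1),'gf',round(o['finger_force'],1),'\nshift',d.round(4),'turn',r.round(3))
E
python3 go.py 342 340 150 95; python3 go.py 342 340 150 80
```

```text
t 0.1 pos [220.9 475.8 186.1] rpy [-1.7992e+02 -1.0000e-02  1.5509e+02] F [-0.2 -0.  -0.2] w 91.9 gf 0.0 
shift [-0.8353 -0.3606  0.1809] turn [-1.000e-03  0.000e+00  1.001e+00]
t 0.1 pos [220.9 475.8 186.1] rpy [-1.7992e+02 -1.0000e-02  1.5509e+02] F [-0.2 -0.  -0.2] w 91.9 gf 0.0 
shift [-0.8353 -0.3606  0.1809] turn [-1.000e-03  1.000e-03  1.251e+00]
```

Emit:
{"method": "send_rows", "body": {
  "rows": [
    {"x": -0.15, "y": -0.06, "z": 0.03, "az": 0.15, "jaw": 1},
    {"x": -0.3, "y": -0.13, "z": 0.06, "az": 0.3, "jaw": 1},
    {"x": -0.45, "y": -0.19, "z": 0.1, "az": 0.45, "jaw": 1},
    {"x": -0.6, "y": -0.26, "z": 0.13, "az": 0.6, "jaw": 1},
    {"x": -0.75, "y": -0.32, "z": 0.16, "az": 0.75, "jaw": 1},
    {"x": -0.8353, "y": -0.36, "z": 0.18, "az": 0.9, "jaw": 1},
    {"x": -0.8353, "y": -0.36, "z": 0.18, "az": 1, "jaw": 1},
    {"x": -0.8353, "y": -0.36, "z": 0.18, "az": 1, "jaw": 1},
    {"x": -0.8353, "y": -0.36, "z": 0.18, "az": 1, "jaw": 1},
    {"x": -0.8353, "y": -0.36, "z": 0.18, "az": 1, "jaw": 1}
  ]
}}

```text
schema error: expected keys x, y, z, ax, ay, az, jaw
```

```bash
python3 go.py 463 202 115 80
```

```text
t 0.1 pos [220.9 475.8 186.1] rpy [-1.7992e+02 -1.0000e-02  1.5509e+02] F [-0.2 -0.  -0.2] w 91.9 gf 0.0 
shift [-1.6747 -0.7313  0.3562] turn [-1.000e-03  1.000e-03  1.251e+00]
```

Emit:
{"method": "send_rows", "body": {
  "rows": [
    {"x": -0.15, "y": -0.06, "z": 0.03, "ax": 0, "ay": 0, "az": 0.15, "jaw": 1},
    {"x": -0.3, "y": -0.13, "z": 0.06, "ax": 0, "ay": 0, "az": 0.3, "jaw": 1},
    {"x": -0.45, "y": -0.19, "z": 0.1, "ax": 0, "ay": 0, "az": 0.45, "jaw": 1},
    {"x": -0.6, "y": -0.26, "z": 0.13, "ax": 0, "ay": 0, "az": 0.6, "jaw": 1},
    {"x": -0.75, "y": -0.32, "z": 0.16, "ax": 0, "ay": 0, "az": 0.75, "jaw": 1},
    {"x": -0.835, "y": -0.36, "z": 0.18, "ax": 0, "ay": 0, "az": 0.9, "jaw": 1},
    {"x": -0.835, "y": -0.36, "z": 0.18, "ax": 0, "ay": 0, "az": 1, "jaw": 1},
    {"x": -0.835, "y": -0.36, "z": 0.18, "ax": 0, "ay": 0, "az": 1, "jaw": 1},
    {"x": -0.835, "y": -0.36, "z": 0.18, "ax": 0, "ay": 0, "az": 1, "jaw": 1},
    {"x": -0.835, "y": -0.36, "z": 0.18, "ax": 0, "ay": 0, "az": 1, "jaw": 1}
  ]
}}

```text
time: 1.35
tool_pos: [342.0, 340.7, 150.7]
tcp_rot: [3.142, -0.0, 1.661]
contact_force: [-1.0, 0.1, -0.4]
grip_width: 91.9
finger_force: 0.0
```

```bash
python3 go.py 463 202 115 80
```

```text
t 1.35 pos [342.  340.7 150.7] rpy [180.    -0.    95.19] F [-1.   0.1 -0.4] w 91.9 gf 0.0 
shift [-0.7454  0.5396  0.1786] turn [ 0.    -0.     0.253]
```

Emit:
{"method": "send_rows", "body": {
  "rows": [
    {"x": -0.15, "y": 0.11, "z": 0.03, "ax": 0, "ay": 0, "az": 0.05, "jaw": 1},
    {"x": -0.3, "y": 0.22, "z": 0.06, "ax": 0, "ay": 0, "az": 0.1, "jaw": 1},
    {"x": -0.45, "y": 0.33, "z": 0.1, "ax": 0, "ay": 0, "az": 0.15, "jaw": 1},
    {"x": -0.6, "y": 0.44, "z": 0.14, "ax": 0, "ay": 0, "az": 0.2, "jaw": 1},
    {"x": -0.7, "y": 0.5, "z": 0.17, "ax": 0, "ay": 0, "az": 0.253, "jaw": 1},
    {"x": -0.745, "y": 0.54, "z": 0.1786, "ax": 0, "ay": 0, "az": 0.253, "jaw": 1},
    {"x": -0.745, "y": 0.54, "z": 0.1786, "ax": 0, "ay": 0, "az": 0.253, "jaw": 1},
    {"x": -0.745, "y": 0.54, "z": 0.1786, "ax": 0, "ay": 0, "az": 0.253, "jaw": 1},
    {"x": -0.745, "y": 0.54, "z": 0.1786, "ax": 0, "ay": 0, "az": 0.253, "jaw": 1},
    {"x": -0.745, "y": 0.54, "z": 0.1786, "ax": 0, "ay": 0, "az": 0.253, "jaw": 1}
  ]
}}

```text
time: 2.6
tool_pos: [462.8, 202.2, 115.2]
tcp_rot: [3.141, -0.0, 1.396]
contact_force: [-0.0, 0.1, 0.5]
grip_width: 92.0
finger_force: 0.0
```

```bash
python3 go.py 463 202 27 80
```

```text
t 2.6 pos [462.8 202.2 115.2] rpy [ 1.7999e+02 -1.0000e-02  7.9970e+01] F [-0.   0.1  0.5] w 92.0 gf 0.0 
shift [-0.0009  0.0011  0.441 ] turn [ 0.    -0.    -0.001]
```

Emit:
{"method": "send_rows", "body": {
  "rows": [
    {"x": 0, "y": 0, "z": 0.12, "ax": 0, "ay": 0, "az": 0, "jaw": 1},
    {"x": 0, "y": 0, "z": 0.24, "ax": 0, "ay": 0, "az": 0, "jaw": 1},
    {"x": 0, "y": 0, "z": 0.35, "ax": 0, "ay": 0, "az": 0, "jaw": 1},
    {"x": 0, "y": 0, "z": 0.42, "ax": 0, "ay": 0, "az": 0, "jaw": 1},
    {"x": 0, "y": 0, "z": 0.44, "ax": 0, "ay": 0, "az": 0, "jaw": 1},
    {"x": 0, "y": 0, "z": 0.44, "ax": 0, "ay": 0, "az": 0, "jaw": 1},
    {"x": 0, "y": 0, "z": 0.44, "ax": 0, "ay": 0, "az": 0, "jaw": -0.2},
    {"x": 0, "y": 0, "z": 0.44, "ax": 0, "ay": 0, "az": 0, "jaw": -0.2},
    {"x": 0, "y": 0, "z": 0.44, "ax": 0, "ay": 0, "az": 0, "jaw": -0.4},
    {"x": 0, "y": 0, "z": 0.44, "ax": 0, "ay": 0, "az": 0, "jaw": -0.4}
  ]
}}

```text
time: 3.85
tool_pos: [463.1, 201.7, 27.1]
tcp_rot: [3.141, -0.0, 1.395]
contact_force: [-0.3, 0.8, -0.5]
grip_width: 56.6
finger_force: 0.0
```

Emit:
{"method": "send_rows", "body": {
  "rows": [
    {"x": 0, "y": 0, "z": 0, "ax": 0, "ay": 0, "az": 0, "jaw": -1},
    {"x": 0, "y": 0, "z": 0, "ax": 0, "ay": 0, "az": 0, "jaw": -1},
    {"x": 0, "y": 0, "z": 0, "ax": 0, "ay": 0, "az": 0, "jaw": -1},
    {"x": 0, "y": 0, "z": -0.02, "ax": 0, "ay": 0, "az": 0, "jaw": -1},
    {"x": 0, "y": 0, "z": -0.06, "ax": 0, "ay": 0, "az": 0, "jaw": -1},
    {"x": 0, "y": 0, "z": -0.15, "ax": 0, "ay": 0, "az": 0, "jaw": -1},
    {"x": 0, "y": 0, "z": -0.25, "ax": 0, "ay": 0, "az": 0, "jaw": -1},
    {"x": 0, "y": 0, "z": -0.35, "ax": 0, "ay": 0, "az": 0, "jaw": -1},
    {"x": 0, "y": 0, "z": -0.42, "ax": 0, "ay": 0, "az": 0, "jaw": -1},
    {"x": 0, "y": 0, "z": -0.45, "ax": 0, "ay": 0, "az": 0, "jaw": -1}
  ]
}}

```text
time: 5.1
tool_pos: [463.3, 201.8, 117.9]
tcp_rot: [3.14, -0.001, 1.395]
contact_force: [0.3, -0.1, -1.5]
grip_width: 39.0
finger_force: 30.0
```

```bash
python3 go.py 477 -54 116 80; python3 go.py 492 -309 116 80;python3 - <<'E'
from h import *
I,D=bot.capture('side'); cv2.imwrite('pics/s1.png',I[100:340,80:400,::-1].repeat(2,0).repeat(2,1))
E
```

```text
t 5.1 pos [463.3 201.8 117.9] rpy [ 1.7994e+02 -4.0000e-02  7.9910e+01] F [ 0.3 -0.1 -1.5] w 39.0 gf 30.0 
shift [-1.2472  0.2913  0.0092] turn [ 0.001 -0.001 -0.001]
t 5.1 pos [463.3 201.8 117.9] rpy [ 1.7994e+02 -4.0000e-02  7.9910e+01] F [ 0.3 -0.1 -1.5] w 39.0 gf 30.0 
shift [-2.4894  0.5885  0.0087] turn [ 0.001 -0.001 -0.001]
```

View pics/s1.png

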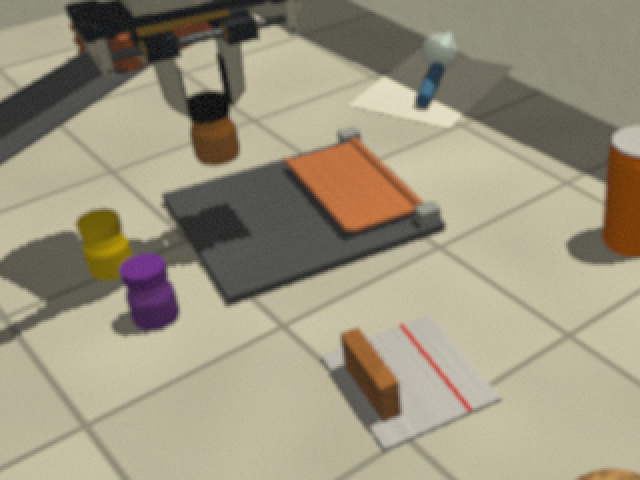

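The jar is held upright by the lid zone (crop at 210,130). Carrying it to the mat.

Emit:
{"method": "send_rows", "body": {
  "rows": [
    {"x": -0.04, "y": 0.01, "z": 0, "ax": 0, "ay": 0, "az": 0, "jaw": -1},
    {"x": -0.13, "y": 0.03, "z": 0, "ax": 0, "ay": 0, "az": 0, "jaw": -1},
    {"x": -0.25, "y": 0.06, "z": 0, "ax": 0, "ay": 0, "az": 0, "jaw": -1},
    {"x": -0.38, "y": 0.09, "z": 0, "ax": 0, "ay": 0, "az": 0, "jaw": -1},
    {"x": -0.5, "y": 0.12, "z": 0, "ax": 0, "ay": 0, "az": 0, "jaw": -1},
    {"x": -0.62, "y": 0.15, "z": 0, "ax": 0, "ay": 0, "az": 0, "jaw": -1},
    {"x": -0.74, "y": 0.18, "z": 0, "ax": 0, "ay": 0, "az": 0, "jaw": -1},
    {"x": -0.86, "y": 0.2, "z": 0, "ax": 0, "ay": 0, "az": 0, "jaw": -1},
    {"x": -0.96, "y": 0.23, "z": 0, "ax": 0, "ay": 0, "az": 0, "jaw": -1},
    {"x": -1, "y": 0.24, "z": 0, "ax": 0, "ay": 0, "az": 0, "jaw": -1}
  ]
}}

```text
time: 6.4
tool_pos: [474.8, -5.4, 116.6]
tcp_rot: [-3.141, 0.0, 1.392]
contact_force: [0.6, 0.4, -1.3]
grip_width: 38.8
finger_force: 30.0
```

Emit:
{"method": "send_rows", "body": {
  "rows": [
    {"x": -0.04, "y": 0.01, "z": 0, "ax": 0, "ay": 0, "az": 0, "jaw": -1},
    {"x": -0.13, "y": 0.03, "z": 0, "ax": 0, "ay": 0, "az": 0, "jaw": -1},
    {"x": -0.25, "y": 0.06, "z": 0, "ax": 0, "ay": 0, "az": 0, "jaw": -1},
    {"x": -0.38, "y": 0.09, "z": 0, "ax": 0, "ay": 0, "az": 0, "jaw": -1},
    {"x": -0.5, "y": 0.12, "z": 0, "ax": 0, "ay": 0, "az": 0, "jaw": -1},
    {"x": -0.62, "y": 0.15, "z": 0, "ax": 0, "ay": 0, "az": 0, "jaw": -1},
    {"x": -0.74, "y": 0.18, "z": 0, "ax": 0, "ay": 0, "az": 0, "jaw": -1},
    {"x": -0.86, "y": 0.2, "z": 0, "ax": 0, "ay": 0, "az": 0, "jaw": -1},
    {"x": -0.96, "y": 0.23, "z": 0, "ax": 0, "ay": 0, "az": 0, "jaw": -1},
    {"x": -1, "y": 0.24, "z": 0, "ax": 0, "ay": 0, "az": 0, "jaw": -1}
  ]
}}

```text
time: 7.65
tool_pos: [487.6, -209.8, 116.8]
tcp_rot: [3.142, -0.0, 1.394]
contact_force: [-0.7, 0.2, -1.1]
grip_width: 38.6
finger_force: 30.0
```

```bash
python3 go.py 492 -309 25 80
```

```text
t 7.65 pos [ 487.6 -209.8  116.8] rpy [ 1.800e+02 -1.000e-02  7.987e+01] F [-0.7  0.2 -1.1] w 38.6 gf 30.0 
shift [-0.4844  0.1088  0.4591] turn [ 0.    -0.    -0.002]
```

Emit:
{"method": "send_rows", "body": {
  "rows": [
    {"x": -0.04, "y": 0.01, "z": 0, "ax": 0, "ay": 0, "az": 0, "jaw": -1},
    {"x": -0.13, "y": 0.03, "z": 0, "ax": 0, "ay": 0, "az": 0, "jaw": -1},
    {"x": -0.25, "y": 0.06, "z": 0, "ax": 0, "ay": 0, "az": 0, "jaw": -1},
    {"x": -0.37, "y": 0.08, "z": 0.03, "ax": 0, "ay": 0, "az": 0, "jaw": -1},
    {"x": -0.45, "y": 0.1, "z": 0.1, "ax": 0, "ay": 0, "az": 0, "jaw": -1},
    {"x": -0.484, "y": 0.109, "z": 0.18, "ax": 0, "ay": 0, "az": 0, "jaw": -1},
    {"x": -0.484, "y": 0.109, "z": 0.26, "ax": 0, "ay": 0, "az": 0, "jaw": -1},
    {"x": -0.484, "y": 0.109, "z": 0.32, "ax": 0, "ay": 0, "az": 0, "jaw": -1},
    {"x": -0.484, "y": 0.109, "z": 0.36, "ax": 0, "ay": 0, "az": 0, "jaw": -1},
    {"x": -0.484, "y": 0.109, "z": 0.36, "ax": 0, "ay": 0, "az": 0, "jaw": -1}
  ]
}}

```text
time: 8.9
tool_pos: [491.9, -307.4, 44.5]
tcp_rot: [-3.141, -0.001, 1.395]
contact_force: [0.2, 0.3, -1.5]
grip_width: 38.3
finger_force: 30.0
```

```bash
python3 go.py 492 -309 22 80; python3 - <<'E'
from h import *
I,D=bot.capture('side'); p=np.clip(proj('side',[492,-309,30])[0]-[100,80],0,None).astype(int); print(p)
cv2.imwrite('pics/s2.png',I[p[1]:p[1]+150,p[0]:p[0]+200,::-1].repeat(3,0).repeat(3,1))
E
```

```text
t 8.9 pos [ 491.9 -307.4   44.5] rpy [-1.7995e+02 -4.0000e-02  7.9940e+01] F [ 0.2  0.3 -1.5] w 38.3 gf 30.0 
shift [-0.0077  0.0022  0.1123] turn [-0.001 -0.001 -0.001]
[289 267]
```

View pics/s2.png

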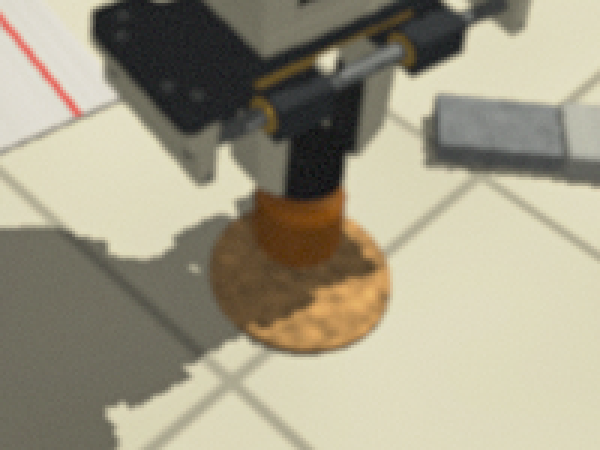

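The jar hangs upright over the mat (crop 300,230). Lowering it gently.

Emit:
{"method": "send_rows", "body": {
  "rows": [
    {"x": -0.002, "y": 0, "z": 0.02, "ax": 0, "ay": 0, "az": 0, "jaw": -1},
    {"x": -0.004, "y": 0, "z": 0.04, "ax": 0, "ay": 0, "az": 0, "jaw": -1},
    {"x": -0.006, "y": 0, "z": 0.06, "ax": 0, "ay": 0, "az": 0, "jaw": -1},
    {"x": -0.008, "y": 0, "z": 0.075, "ax": 0, "ay": 0, "az": 0, "jaw": -1},
    {"x": -0.008, "y": 0, "z": 0.085, "ax": 0, "ay": 0, "az": 0, "jaw": -1},
    {"x": -0.008, "y": 0, "z": 0.09, "ax": 0, "ay": 0, "az": 0, "jaw": -1},
    {"x": -0.008, "y": 0, "z": 0.095, "ax": 0, "ay": 0, "az": 0, "jaw": -1},
    {"x": -0.008, "y": 0, "z": 0.1, "ax": 0, "ay": 0, "az": 0, "jaw": -1},
    {"x": -0.008, "y": 0, "z": 0.1, "ax": 0, "ay": 0, "az": 0, "jaw": -1},
    {"x": -0.008, "y": 0, "z": 0.1, "ax": 0, "ay": 0, "az": 0, "jaw": -1}
  ]
}}

```text
time: 10.2
tool_pos: [491.7, -309.7, 25.1]
tcp_rot: [3.141, -0.0, 1.395]
contact_force: [-0.9, 0.7, -0.8]
grip_width: 39.0
finger_force: 30.0
```

Emit:
{"method": "send_rows", "body": {
  "rows": [
    {"x": 0, "y": 0, "z": 0.004, "ax": 0, "ay": 0, "az": 0, "jaw": -1},
    {"x": 0, "y": 0, "z": 0.008, "ax": 0, "ay": 0, "az": 0, "jaw": -1},
    {"x": 0, "y": 0, "z": 0.012, "ax": 0, "ay": 0, "az": 0, "jaw": -1},
    {"x": 0, "y": 0, "z": 0.016, "ax": 0, "ay": 0, "az": 0, "jaw": -1},
    {"x": 0, "y": 0, "z": 0.018, "ax": 0, "ay": 0, "az": 0, "jaw": -1},
    {"x": 0, "y": 0, "z": 0.02, "ax": 0, "ay": 0, "az": 0, "jaw": -1},
    {"x": 0, "y": 0, "z": 0.02, "ax": 0, "ay": 0, "az": 0, "jaw": -1},
    {"x": 0, "y": 0, "z": 0.02, "ax": 0, "ay": 0, "az": 0, "jaw": -1},
    {"x": 0, "y": 0, "z": 0.02, "ax": 0, "ay": 0, "az": 0, "jaw": -1},
    {"x": 0, "y": 0, "z": 0.02, "ax": 0, "ay": 0, "az": 0, "jaw": -1}
  ]
}}

```text
time: 11.45
tool_pos: [491.8, -309.6, 21.0]
tcp_rot: [3.141, -0.0, 1.395]
contact_force: [-1.1, 0.8, -0.3]
grip_width: 38.7
finger_force: 30.0
```

Emit:
{"method": "send_rows", "body": {
  "rows": [
    {"x": 0, "y": 0, "z": 0.003, "ax": 0, "ay": 0, "az": 0, "jaw": -1},
    {"x": 0, "y": 0, "z": 0.004, "ax": 0, "ay": 0, "az": 0, "jaw": -1},
    {"x": 0, "y": 0, "z": 0.004, "ax": 0, "ay": 0, "az": 0, "jaw": -1},
    {"x": 0, "y": 0, "z": 0.004, "ax": 0, "ay": 0, "az": 0, "jaw": 0.1},
    {"x": 0, "y": 0, "z": 0.004, "ax": 0, "ay": 0, "az": 0, "jaw": 0.6},
    {"x": 0, "y": 0, "z": 0.004, "ax": 0, "ay": 0, "az": 0, "jaw": 0.8},
    {"x": 0, "y": 0, "z": 0.004, "ax": 0, "ay": 0, "az": 0, "jaw": 0.8},
    {"x": 0, "y": 0, "z": 0.004, "ax": 0, "ay": 0, "az": 0, "jaw": 0.8},
    {"x": 0, "y": 0, "z": -0.02, "ax": 0, "ay": 0, "az": 0, "jaw": 0.8},
    {"x": 0, "y": 0, "z": -0.06, "ax": 0, "ay": 0, "az": 0, "jaw": 0.8}
  ]
}}

```text
time: 12.7
tool_pos: [491.6, -309.5, 33.3]
tcp_rot: [-3.141, -0.0, 1.395]
contact_force: [-0.2, -0.4, 1.0]
grip_width: 82.7
finger_force: 0.0
```

Emit:
{"method": "send_rows", "body": {
  "rows": [
    {"x": 0, "y": 0, "z": -0.06, "ax": 0, "ay": 0, "az": 0, "jaw": 0.8},
    {"x": 0, "y": 0, "z": -0.16, "ax": 0, "ay": 0, "az": 0, "jaw": 0.8},
    {"x": 0, "y": 0, "z": -0.28, "ax": 0, "ay": 0, "az": 0, "jaw": 0.8},
    {"x": 0, "y": 0, "z": -0.38, "ax": 0, "ay": 0, "az": 0, "jaw": 0.8},
    {"x": 0.1, "y": -0.05, "z": -0.4, "ax": 0, "ay": 0, "az": 0, "jaw": 0.8},
    {"x": 0.25, "y": -0.1, "z": -0.4, "ax": 0, "ay": 0, "az": 0, "jaw": 0.6},
    {"x": 0.4, "y": -0.2, "z": -0.4, "ax": 0, "ay": 0, "az": 0, "jaw": 0.4},
    {"x": 0.55, "y": -0.3, "z": -0.4, "ax": 0, "ay": 0, "az": 0, "jaw": 0.2},
    {"x": 0.7, "y": -0.4, "z": -0.4, "ax": 0, "ay": 0, "az": 0, "jaw": 0},
    {"x": 0.8, "y": -0.45, "z": -0.4, "ax": 0, "ay": 0, "az": 0, "jaw": 0}
  ]
}}

```text
time: 13.95
tool_pos: [430.8, -135.2, 113.8]
tcp_rot: [3.141, 0.0, 1.395]
contact_force: [0.7, 1.0, 0.6]
grip_width: 46.4
finger_force: 0.0
```

```bash
python3 - <<'E'
from h import *
from m import rect
for n in('top','side'):
    I,D=bot.capture(n); W=cloud(n,D); Z=W[...,2]
    m=(np.hypot(W[...,0]-492,W[...,1]+309)<60)&(Z>58)&(Z<80); print(n,'jar',m.sum(),np.nanmedian(Z[m]),rect(W[m][:,:2]))
    m=(np.hypot(W[...,0]-469,W[...,1]+86)<120)&(Z>2)&(Z<7); 
    m=cv2.morphologyEx(m.astype(np.uint8),cv2.MORPH_OPEN,np.ones((3,3)))>0;print('strip',m.sum(),rect(W[m][:,:2]))
E
python3 go.py 435.5 -79.8 110 79.4
```

```text
top jar 347 68.42279821867785 ((490.9084777832031, -308.9226989746094), (38.229644775390625, 38.472572326660156), 0.25314444303512573)
strip 821 ((477.08660888671875, -48.551307678222656), (53.797664642333984, 109.3880615234375), 77.74430847167969)
side jar 593 67.61754786211634 ((491.08642578125, -307.0740661621094), (39.684165954589844, 39.15618896484375), 28.257694244384766)
strip 2469 ((469.2742614746094, -85.15792083740234), (132.33668518066406, 110.64945220947266), 79.69197845458984)
t 14.05 pos [ 430.9 -134.9  113.7] rpy [ 1.7996e+02 -1.0000e-02  8.0010e+01] F [ 0.7 -1.  -0.4] w 46.2 gf 0.0 
shift [ 0.2751 -0.0252  0.0185] turn [ 0.001 -0.     0.01 ]
```

Jar stands on the mat at (491,-308), lid top at 68 mm. Now the bar.

Emit:
{"method": "send_rows", "body": {
  "rows": [
    {"x": 0.1, "y": -0.01, "z": 0, "ax": 0, "ay": 0, "az": 0.01, "jaw": 0.1},
    {"x": 0.2, "y": -0.02, "z": 0.01, "ax": 0, "ay": 0, "az": 0.01, "jaw": 0.1},
    {"x": 0.26, "y": -0.025, "z": 0.02, "ax": 0, "ay": 0, "az": 0.01, "jaw": 0.1},
    {"x": 0.275, "y": -0.025, "z": 0.05, "ax": 0, "ay": 0, "az": 0.01, "jaw": 0.1},
    {"x": 0.275, "y": -0.025, "z": 0.12, "ax": 0, "ay": 0, "az": 0.01, "jaw": 0.1},
    {"x": 0.275, "y": -0.025, "z": 0.2, "ax": 0, "ay": 0, "az": 0.01, "jaw": 0.1},
    {"x": 0.275, "y": -0.025, "z": 0.27, "ax": 0, "ay": 0, "az": 0.01, "jaw": 0.1},
    {"x": 0.275, "y": -0.025, "z": 0.3, "ax": 0, "ay": 0, "az": 0.01, "jaw": 0.1},
    {"x": 0.275, "y": -0.025, "z": 0.3, "ax": 0, "ay": 0, "az": 0.01, "jaw": 0.1},
    {"x": 0.275, "y": -0.025, "z": 0.3, "ax": 0, "ay": 0, "az": 0.01, "jaw": 0.1}
  ]
}}

```text
time: 15.3
tool_pos: [436.2, -81.6, 53.4]
tcp_rot: [3.141, 0.0, 1.384]
contact_force: [0.7, -0.1, -0.5]
grip_width: 50.6
finger_force: 0.0
```

```bash
python3 go.py 435.5 -79.8 7.5 79.4; python3 - <<'E'
from h import *
I,D=bot.capture('side'); cv2.imwrite('pics/s3.png',I[190:340,190:390,::-1].repeat(3,0).repeat(3,1))
E
```

```text
t 15.3 pos [436.2 -81.6  53.4] rpy [1.7995e+02 1.0000e-02 7.9300e+01] F [ 0.7 -0.1 -0.5] w 50.6 gf 0.0 
shift [ 0.0081 -0.0053  0.2293] turn [ 0.001  0.    -0.002]
```

View pics/s3.png

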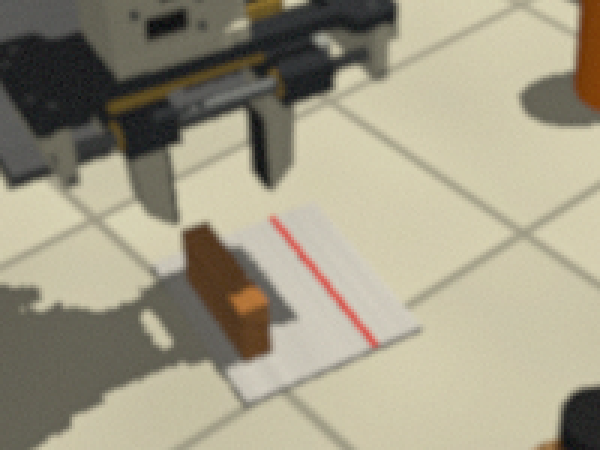

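Fingers (170,215)/(270,185) straddle the bar (centre 220,260). Descending and gripping.

Emit:
{"method": "send_rows", "body": {
  "rows": [
    {"x": 0.008, "y": -0.005, "z": 0.05, "ax": 0, "ay": 0, "az": 0, "jaw": 0.1},
    {"x": 0.008, "y": -0.005, "z": 0.11, "ax": 0, "ay": 0, "az": 0, "jaw": 0.1},
    {"x": 0.008, "y": -0.005, "z": 0.17, "ax": 0, "ay": 0, "az": 0, "jaw": 0.1},
    {"x": 0.008, "y": -0.005, "z": 0.21, "ax": 0, "ay": 0, "az": 0, "jaw": 0.1},
    {"x": 0.008, "y": -0.005, "z": 0.227, "ax": 0, "ay": 0, "az": 0, "jaw": 0.1},
    {"x": 0.008, "y": -0.005, "z": 0.227, "ax": 0, "ay": 0, "az": 0, "jaw": 0},
    {"x": 0.008, "y": -0.005, "z": 0.227, "ax": 0, "ay": 0, "az": 0, "jaw": -0.3},
    {"x": 0.008, "y": -0.005, "z": 0.227, "ax": 0, "ay": 0, "az": 0, "jaw": -0.5},
    {"x": 0.008, "y": -0.005, "z": 0.227, "ax": 0, "ay": 0, "az": 0, "jaw": -1},
    {"x": 0.008, "y": -0.005, "z": 0.227, "ax": 0, "ay": 0, "az": 0, "jaw": -1}
  ]
}}

```text
time: 16.6
tool_pos: [435.2, -79.6, 7.7]
tcp_rot: [3.141, -0.0, 1.384]
contact_force: [0.2, 0.5, -0.8]
grip_width: 10.2
finger_force: 0.0
```

Emit:
{"method": "send_rows", "body": {
  "rows": [
    {"x": 0, "y": 0, "z": 0, "ax": 0, "ay": 0, "az": 0, "jaw": -1},
    {"x": 0, "y": 0, "z": 0, "ax": 0, "ay": 0, "az": 0, "jaw": -1},
    {"x": 0, "y": 0, "z": 0, "ax": 0, "ay": 0, "az": 0, "jaw": -1},
    {"x": 0, "y": 0, "z": -0.02, "ax": 0, "ay": 0, "az": 0, "jaw": -1},
    {"x": 0, "y": 0, "z": -0.06, "ax": 0, "ay": 0, "az": 0, "jaw": -1},
    {"x": 0, "y": 0, "z": -0.12, "ax": 0, "ay": 0, "az": 0, "jaw": -1},
    {"x": 0, "y": 0, "z": -0.18, "ax": 0, "ay": 0, "az": 0, "jaw": -1},
    {"x": 0, "y": 0, "z": -0.22, "ax": 0, "ay": 0, "az": 0, "jaw": -1},
    {"x": 0, "y": 0, "z": -0.24, "ax": 0, "ay": 0, "az": 0, "jaw": -1},
    {"x": 0, "y": 0, "z": -0.24, "ax": 0, "ay": 0, "az": 0, "jaw": -1}
  ]
}}

```text
time: 17.85
tool_pos: [435.2, -79.6, 55.8]
tcp_rot: [3.141, -0.0, 1.384]
contact_force: [-0.5, 0.1, -0.2]
grip_width: 0.5
finger_force: 0.0
```

```bash
cat > st.py <<'E'
# strip pose relative to TCP & board frame, from side+top depth, red line and bar
from h import *
o=bot.get_obs(); p=o['tool_pos']; a=np.radians(-10.0); B=np.array([[np.cos(a),np.sin(a)],[-np.sin(a),np.cos(a)]]); C=np.array([539.5,196.5])
print('TCP board',(B@(p[:2]-C)).round(1),p[2].round(1),'yaw-80',np.degrees(o['tcp_rot'][2]).round(2)-80,'F',o['contact_force'].round(1),'w',round(o['grip_width'],1),'gf',o['finger_force'])
for n in('top','side'):
    I,D=bot.capture(n); W=cloud(n,D); H=cv2.cvtColor(I,cv2.COLOR_RGB2HSV).astype(int)
    L=(W[...,:2]-C)@B.T; t=(p[:2]-C)@B.T; d=L-t
    m=((H[...,0]<6)|(H[...,0]>174))&(H[...,1]>130)&(abs(d[...,0]-60)<25)&(abs(d[...,1])<75)&(W[...,2]<p[2]+10)
    if m.sum()>20:
        P=d[m]; r=cv2.minAreaRect(P.astype(np.float32)); k=np.polyfit(P[:,1],P[:,0],1)
        print(n,'red n',m.sum(),'ctr rel TCP',np.round(r[0],1),'size',np.round(r[1],1),'ang',round(r[2],2),'board yaw',round(-np.degrees(np.arctan(k[0])),2),'z',np.median(W[m][:,2]).round(1),'zslope/mm y',np.polyfit(P[:,1],W[m][:,2],1)[0].round(4))
E
python3 st.py; python3 go.py 435.5 -79.8 55 80
```

```text
TCP board [ -54.7 -290. ] 55.8 yaw-80 -0.6899999999999977 F [-0.5  0.1 -0.2] w 0.5 gf 0.0
side red n 68 ctr rel TCP [60.7 -1. ] size [122.9   4. ] ang 89.15 board yaw -0.64 z 4.3 zslope/mm y 0.0005
t 17.95 pos [434.9 -79.5  55.3] rpy [-1.7997e+02 -1.0000e-02  7.9310e+01] F [ 0.5  0.1 -0. ] w 0.5 gf 0.0 
shift [-0.0012  0.0031  0.0017] turn [-0.001 -0.    -0.012]
```

The grip missed: the jaws shut on nothing, and the strip hasn't moved. In the pictures the fingertips look higher than the reported TCP, so I'll measure them.

```bash
python3 - <<'E'
from h import *
o=bot.get_obs();p=o['tool_pos'];print(p)
for n in('side','top'):
    I,D=bot.capture(n); W=cloud(n,D); Z=W[...,2]
    m=(np.hypot(W[...,0]-p[0],W[...,1]-p[1])<60)
    for lo in range(40,130,10):
        q=m&(Z>=lo)&(Z<lo+10)
        if q.sum(): print(n,lo,q.sum(),W[q].mean(0).round(1),np.ptp(W[q],0).round(0))
    if n=='side':
        c=I[150:350,150:400].copy(); u=(proj('side',p)[0]-[150,150]); cv2.circle(c,tuple(u.astype(int)),3,(0,255,0),1); cv2.imwrite('pics/s4.png',c[...,::-1].repeat(3,0).repeat(3,1))
E
```

```text
[434.93569487 -79.45668709  55.34943623]
side 40 373 [433.7 -81.7  43.6] [30. 81.  6.]
side 90 17 [433.  -88.   97.8] [14.  3.  4.]
side 100 87 [431.5 -87.6 105.7] [30. 27. 10.]
side 110 121 [430.  -86.5 115.2] [33. 27. 10.]
side 120 127 [429.5 -86.3 125. ] [35. 30. 10.]
```

View pics/s4.png

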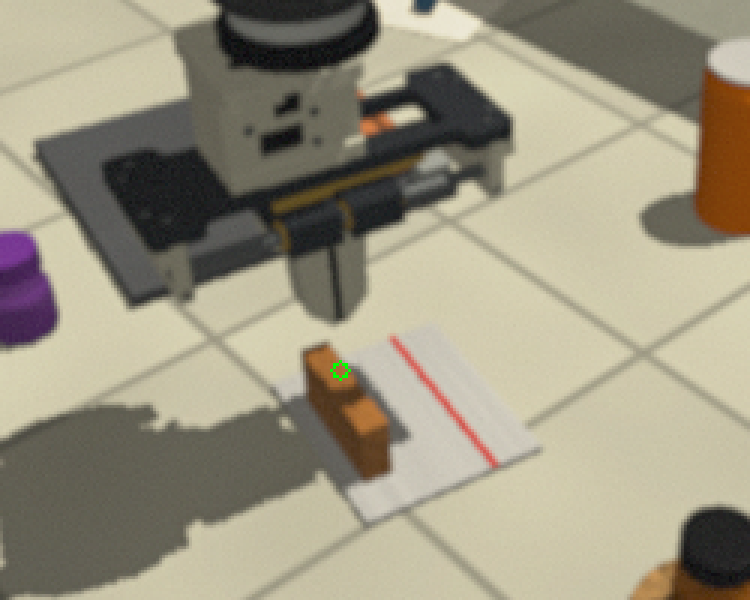

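The fingertips are really at about z 95, while 55 is reported. Before going lower I'll check the exact offset and where the gripper body sits.

```bash
python3 - <<'E'
from h import *
I,D=bot.capture('side'); W=cloud('side',D)
for c in [(330,300),(340,310),(315,300),(350,300),(315,270),(300,235),(370,215),(330,215),(170,285),(490,180),(150,230),(250,240),(480,120),(270,100)]:
    u,v=150+c[0]//3,150+c[1]//3; print(c,W[v,u].round(0))
K,d,R,t=cam('side')
from scipy.optimize import brentq
# tip pixel row -> z on vertical line at camera-side face of closed fingers
for dy in(0,-9.5): print('tip z',brentq(lambda z:proj('side',[435,-79.5+dy,z])[0,1]-(150+320/3),40,140))
E
```

```text
(330, 300) [429. -88. 113.]
(340, 310) [434. -87. 103.]
(315, 300) [422. -86. 116.]
(350, 300) [439. -90. 109.]
(315, 270) [423. -87. 135.]
(300, 235) [ 405. -108.  179.]
(370, 215) [ 438. -118.  180.]
(330, 215) [ 420. -113.  186.]
(170, 285) [344. -86. 167.]
(490, 180) [ 505. -128.  173.]
(150, 230) [339. -93. 206.]
(250, 240) [384. -96. 179.]
(480, 120) [ 507. -121.  205.]
(270, 100) [ 398. -108.  255.]
tip z 91.0362385981679
tip z 96.86430801053453
```

The whole gripper sits about 40 mm above the reported z (tip 95, body 161), so real z = reported + 40. Retrying the grip with that correction.

Emit:
{"method": "send_rows", "body": {
  "rows": [
    {"x": 0, "y": 0, "z": 0, "ax": 0, "ay": 0, "az": 0, "jaw": 0.3},
    {"x": 0, "y": 0, "z": 0, "ax": 0, "ay": 0, "az": 0, "jaw": 0.3},
    {"x": 0, "y": 0, "z": 0, "ax": 0, "ay": 0, "az": 0, "jaw": 0.3},
    {"x": 0, "y": 0, "z": 0.02, "ax": 0, "ay": 0, "az": 0, "jaw": 0.3},
    {"x": 0, "y": 0, "z": 0.06, "ax": 0, "ay": 0, "az": 0, "jaw": 0.3},
    {"x": 0, "y": 0, "z": 0.12, "ax": 0, "ay": 0, "az": 0, "jaw": 0.3},
    {"x": 0, "y": 0, "z": 0.18, "ax": 0, "ay": 0, "az": 0, "jaw": 0.3},
    {"x": 0, "y": 0, "z": 0.22, "ax": 0, "ay": 0, "az": 0, "jaw": 0.3},
    {"x": 0, "y": 0, "z": 0.22, "ax": 0, "ay": 0, "az": 0, "jaw": 0.3},
    {"x": 0, "y": 0, "z": 0.22, "ax": 0, "ay": 0, "az": 0, "jaw": 0.3}
  ]
}}

```text
time: 19.35
tool_pos: [435.4, -79.6, 11.7]
tcp_rot: [3.141, -0.0, 1.384]
contact_force: [1.1, -0.1, -0.1]
grip_width: 59.6
finger_force: 0.0
```

```bash
python3 go.py 435.3 -79.8 -28 79.3; python3 - <<'E'
from h import *
I,D=bot.capture('side'); cv2.imwrite('pics/s5.png',I[190:340,190:390,::-1].repeat(3,0).repeat(3,1))
E
```

```text
t 19.35 pos [435.4 -79.6  11.7] rpy [179.98  -0.    79.31] F [ 1.1 -0.1 -0.1] w 59.6 gf 0.0 
shift [-0.001  -0.0002  0.1985] turn [ 0. -0.  0.]
```

View pics/s5.png

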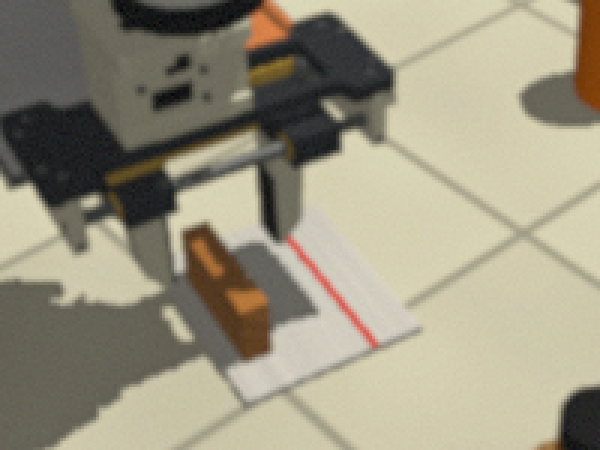

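The fingers straddle the bar (tips at 165,285 and 280,240, about z 50). Going down the rest of the way.

Emit:
{"method": "send_rows", "body": {
  "rows": [
    {"x": 0, "y": 0, "z": 0.04, "ax": 0, "ay": 0, "az": 0, "jaw": 0.3},
    {"x": 0, "y": 0, "z": 0.08, "ax": 0, "ay": 0, "az": 0, "jaw": 0.3},
    {"x": 0, "y": 0, "z": 0.12, "ax": 0, "ay": 0, "az": 0, "jaw": 0.3},
    {"x": 0, "y": 0, "z": 0.15, "ax": 0, "ay": 0, "az": 0, "jaw": 0.3},
    {"x": 0, "y": 0, "z": 0.17, "ax": 0, "ay": 0, "az": 0, "jaw": 0.3},
    {"x": 0, "y": 0, "z": 0.18, "ax": 0, "ay": 0, "az": 0, "jaw": 0.3},
    {"x": 0, "y": 0, "z": 0.19, "ax": 0, "ay": 0, "az": 0, "jaw": 0.3},
    {"x": 0, "y": 0, "z": 0.195, "ax": 0, "ay": 0, "az": 0, "jaw": 0.3},
    {"x": 0, "y": 0, "z": 0.195, "ax": 0, "ay": 0, "az": 0, "jaw": 0.3},
    {"x": 0, "y": 0, "z": 0.195, "ax": 0, "ay": 0, "az": 0, "jaw": 0.3}
  ]
}}

```text
time: 20.65
tool_pos: [435.3, -79.6, -27.3]
tcp_rot: [3.141, -0.0, 1.384]
contact_force: [0.6, 0.1, -0.2]
grip_width: 59.7
finger_force: 0.0
```

Emit:
{"method": "send_rows", "body": {
  "rows": [
    {"x": 0, "y": 0, "z": 0, "ax": 0, "ay": 0, "az": 0, "jaw": 0},
    {"x": 0, "y": 0, "z": 0, "ax": 0, "ay": 0, "az": 0, "jaw": -0.2},
    {"x": 0, "y": 0, "z": 0, "ax": 0, "ay": 0, "az": 0, "jaw": -0.4},
    {"x": 0, "y": 0, "z": 0, "ax": 0, "ay": 0, "az": 0, "jaw": -0.6},
    {"x": 0, "y": 0, "z": 0, "ax": 0, "ay": 0, "az": 0, "jaw": -1},
    {"x": 0, "y": 0, "z": 0, "ax": 0, "ay": 0, "az": 0, "jaw": -1},
    {"x": 0, "y": 0, "z": 0, "ax": 0, "ay": 0, "az": 0, "jaw": -1},
    {"x": 0, "y": 0, "z": 0, "ax": 0, "ay": 0, "az": 0, "jaw": -1},
    {"x": 0, "y": 0, "z": 0, "ax": 0, "ay": 0, "az": 0, "jaw": -1},
    {"x": 0, "y": 0, "z": 0, "ax": 0, "ay": 0, "az": 0, "jaw": -1}
  ]
}}

```text
time: 21.9
tool_pos: [435.3, -79.6, -27.4]
tcp_rot: [3.141, -0.0, 1.384]
contact_force: [0.8, -0.5, 0.0]
grip_width: 17.7
finger_force: 30.0
```

```bash
python3 st.py; python3 go.py 435.3 -79.8 -2 80
```

```text
TCP board [ -54.7 -290. ] -27.4 yaw-80 -0.6899999999999977 F [ 0.8 -0.5  0. ] w 17.7 gf 29.999957978725433
t 22.0 pos [435.2 -79.6 -27.4] rpy [179.99  -0.    79.31] F [ 1.1  0.3 -0.8] w 17.7 gf 30.0 
shift [-0.001   0.0006 -0.127 ] turn [ 0.    -0.    -0.012]
```

Gripped: width 17.7, 30 N. Underside on the bench corresponds to reported z -27.4. Lifting.

Emit:
{"method": "send_rows", "body": {
  "rows": [
    {"x": 0, "y": 0, "z": -0.02, "ax": 0, "ay": 0, "az": -0.002, "jaw": -1},
    {"x": 0, "y": 0, "z": -0.06, "ax": 0, "ay": 0, "az": -0.006, "jaw": -1},
    {"x": 0, "y": 0, "z": -0.12, "ax": 0, "ay": 0, "az": -0.012, "jaw": -1},
    {"x": 0, "y": 0, "z": -0.18, "ax": 0, "ay": 0, "az": -0.012, "jaw": -1},
    {"x": 0, "y": 0, "z": -0.23, "ax": 0, "ay": 0, "az": -0.012, "jaw": -1},
    {"x": 0, "y": 0, "z": -0.25, "ax": 0, "ay": 0, "az": -0.012, "jaw": -1},
    {"x": 0, "y": 0, "z": -0.26, "ax": 0, "ay": 0, "az": -0.012, "jaw": -1},
    {"x": 0, "y": 0, "z": -0.26, "ax": 0, "ay": 0, "az": -0.012, "jaw": -1},
    {"x": 0, "y": 0, "z": -0.26, "ax": 0, "ay": 0, "az": -0.012, "jaw": -1},
    {"x": 0, "y": 0, "z": -0.26, "ax": 0, "ay": 0, "az": -0.012, "jaw": -1}
  ]
}}

```text
time: 23.25
tool_pos: [435.0, -79.5, 24.3]
tcp_rot: [-3.141, -0.0, 1.397]
contact_force: [0.3, -0.8, -2.1]
grip_width: 17.9
finger_force: 30.0
```

```bash
sed -i 's/p\[2\]+10/p[2]+55/' st.py; python3 st.py; python3 go.py 455.8 211.3 25 80
```

```text
TCP board [ -55.  -289.9] 24.3 yaw-80 0.030000000000001137 F [ 0.3 -0.8 -2.1] w 17.9 gf 29.999596774578094
side red n 49 ctr rel TCP [59.8 -0.8] size [  4.1 119.5] ang 0.34 board yaw 0.4 z 56.2 zslope/mm y 0.0025
t 23.35 pos [435.  -79.5  24.4] rpy [-1.7998e+02 -1.0000e-02  8.0030e+01] F [ 0.3  0.1 -1.9] w 18.1 gf 30.0 
shift [ 1.45   -0.1496 -0.0026] turn [-0. -0.  0.]
```

Emit:
{"method": "send_rows", "body": {
  "rows": [
    {"x": 0.04, "y": 0, "z": 0, "ax": 0, "ay": 0, "az": 0, "jaw": -1},
    {"x": 0.1, "y": -0.01, "z": 0, "ax": 0, "ay": 0, "az": 0, "jaw": -1},
    {"x": 0.2, "y": -0.03, "z": 0, "ax": 0, "ay": 0, "az": 0, "jaw": -1},
    {"x": 0.32, "y": -0.05, "z": 0, "ax": 0, "ay": 0, "az": 0, "jaw": -1},
    {"x": 0.44, "y": -0.07, "z": 0, "ax": 0, "ay": 0, "az": 0, "jaw": -1},
    {"x": 0.56, "y": -0.09, "z": 0, "ax": 0, "ay": 0, "az": 0, "jaw": -1},
    {"x": 0.68, "y": -0.11, "z": 0, "ax": 0, "ay": 0, "az": 0, "jaw": -1},
    {"x": 0.8, "y": -0.13, "z": 0, "ax": 0, "ay": 0, "az": 0, "jaw": -1},
    {"x": 0.92, "y": -0.15, "z": 0, "ax": 0, "ay": 0, "az": 0, "jaw": -1},
    {"x": 1, "y": -0.15, "z": 0, "ax": 0, "ay": 0, "az": 0, "jaw": -1}
  ]
}}

```text
time: 24.6
tool_pos: [439.8, 124.3, 24.6]
tcp_rot: [-3.141, -0.0, 1.398]
contact_force: [-0.1, 0.1, -2.1]
grip_width: 17.8
finger_force: 30.0
```

Emit:
{"method": "send_rows", "body": {
  "rows": [
    {"x": 0.08, "y": 0, "z": 0, "ax": 0, "ay": 0, "az": 0, "jaw": -1},
    {"x": 0.18, "y": 0, "z": 0, "ax": 0, "ay": 0, "az": 0, "jaw": -1},
    {"x": 0.28, "y": 0, "z": 0, "ax": 0, "ay": 0, "az": 0, "jaw": -1},
    {"x": 0.36, "y": 0, "z": 0, "ax": 0, "ay": 0, "az": 0, "jaw": -1},
    {"x": 0.42, "y": 0, "z": 0, "ax": 0, "ay": 0, "az": 0, "jaw": -1},
    {"x": 0.45, "y": 0, "z": 0, "ax": 0, "ay": 0, "az": 0, "jaw": -1},
    {"x": 0.45, "y": 0, "z": 0, "ax": 0, "ay": 0, "az": 0, "jaw": -1},
    {"x": 0.45, "y": 0, "z": 0, "ax": 0, "ay": 0, "az": 0, "jaw": -1},
    {"x": 0.45, "y": 0, "z": 0, "ax": 0, "ay": 0, "az": 0, "jaw": -1},
    {"x": 0.45, "y": 0, "z": 0, "ax": 0, "ay": 0, "az": 0, "jaw": -1}
  ]
}}

```text
time: 25.85
tool_pos: [455.9, 211.0, 24.7]
tcp_rot: [3.142, -0.0, 1.396]
contact_force: [-0.5, 0.6, -1.7]
grip_width: 17.6
finger_force: 30.0
```

```bash
python3 st.py; python3 go.py 455.8 211.3 -14.5 80
```

```text
TCP board [-84.9  -0.2] 24.7 yaw-80 0.0 F [-0.5  0.6 -1.7] w 17.6 gf 29.99975234270096
top red n 108 ctr rel TCP [59.2 -5.4] size [  4.8 121.5] ang 0.46 board yaw 0.12 z 56.7 zslope/mm y 0.0236
t 25.95 pos [455.9 211.1  24.7] rpy [ 1.800e+02 -1.000e-02  8.001e+01] F [-0.5  0.2 -2. ] w 17.8 gf 30.0 
shift [ 0.0008 -0.0006  0.1958] turn [ 0. -0.  0.]
```

Emit:
{"method": "send_rows", "body": {
  "rows": [
    {"x": 0, "y": 0, "z": 0.03, "ax": 0, "ay": 0, "az": 0, "jaw": -1},
    {"x": 0, "y": 0, "z": 0.07, "ax": 0, "ay": 0, "az": 0, "jaw": -1},
    {"x": 0, "y": 0, "z": 0.11, "ax": 0, "ay": 0, "az": 0, "jaw": -1},
    {"x": 0, "y": 0, "z": 0.14, "ax": 0, "ay": 0, "az": 0, "jaw": -1},
    {"x": 0, "y": 0, "z": 0.16, "ax": 0, "ay": 0, "az": 0, "jaw": -1},
    {"x": 0, "y": 0, "z": 0.17, "ax": 0, "ay": 0, "az": 0, "jaw": -1},
    {"x": 0, "y": 0, "z": 0.18, "ax": 0, "ay": 0, "az": 0, "jaw": -1},
    {"x": 0, "y": 0, "z": 0.19, "ax": 0, "ay": 0, "az": 0, "jaw": -1},
    {"x": 0, "y": 0, "z": 0.196, "ax": 0, "ay": 0, "az": 0, "jaw": -1},
    {"x": 0, "y": 0, "z": 0.196, "ax": 0, "ay": 0, "az": 0, "jaw": -1}
  ]
}}

```text
time: 27.2
tool_pos: [455.8, 211.3, -14.6]
tcp_rot: [3.142, -0.0, 1.397]
contact_force: [0.0, 0.6, -1.1]
grip_width: 18.1
finger_force: 30.0
```

```bash
cat > fit.py <<'E'
# strip edges & board/shield in board frame (from depth+colour), both cameras
from h import *
a=np.radians(-10.0); B=np.array([[np.cos(a),np.sin(a)],[-np.sin(a),np.cos(a)]]); C=np.array([539.5,196.5])
for n in('top','side'):
    I,D=bot.capture(n); W=cloud(n,D); L=(W[...,:2]-C)@B.T; x,y=L[...,0],L[...,1]; Z=W[...,2]
    H=cv2.cvtColor(I,cv2.COLOR_RGB2HSV).astype(int); h,s,v=H[...,0],H[...,1],H[...,2]
    near=(x>-125)&(x<110)&(abs(y)<115)
    sh=near&(h>5)&(h<14)&(s>150)&(Z>17)&(Z<40)&(x>5); al=near&(s<60)&(v>(100 if n=='side' else 60))&(Z>12)&(Z<26)&(x>-30)&(x<50)
    rd=near&((h<5)|(h>174))&(s>130)&(Z>10)&(Z<26)&(x<60)
    for k,m in dict(shield=sh,alu=al,red=rd).items():
        m=cv2.morphologyEx(m.astype(np.uint8),cv2.MORPH_OPEN,np.ones((2,2)))>0
        if m.sum()>20: r=cv2.minAreaRect(L[m].astype(np.float32)); print(n,k,m.sum(),'ctr',np.round(r[0],1),'size',np.round(r[1],1),round(r[2],2),'x',np.percentile(x[m],[1,99]).round(1),'y',np.percentile(y[m],[1,99]).round(1),'z',np.median(Z[m]).round(1))
    cv2.imwrite(f'pics/f_{n}.png',(I[170:340,90:270] if n=='top' else I[140:290,140:340])[...,::-1].repeat(3,0).repeat(3,1))
E
python3 fit.py; python3 go.py 455.8 211.3 -15 80
```

```text
top shield 3680 ctr [58.  1.] size [100.3 175.8] 0.08 x [nan nan] y [nan nan] z nan
top alu 428 ctr [-16.7  -9.2] size [ 22.4 120.4] 13.05 x [nan nan] y [nan nan] z nan
top red 75 ctr [-27.6  -8.4] size [  4.3 115.8] 0.11 x [-29.6 -25.3] y [-66.1  49. ] z 17.5
side shield 1605 ctr [69.9 -7.2] size [165.3  85. ] 82.0 x [nan nan] y [nan nan] z nan
side alu 498 ctr [-7.4 19.9] size [174.4  30.8] 83.43 x [nan nan] y [nan nan] z nan
t 27.3 pos [455.9 211.3 -14.5] rpy [ 1.7999e+02 -1.0000e-02  8.0030e+01] F [ 0.2  0.3 -2.4] w 18.0 gf 30.0 
shift [-0.0001 -0.0005  0.0023] turn [ 0.    -0.     0.001]
```

View pics/f_top.png

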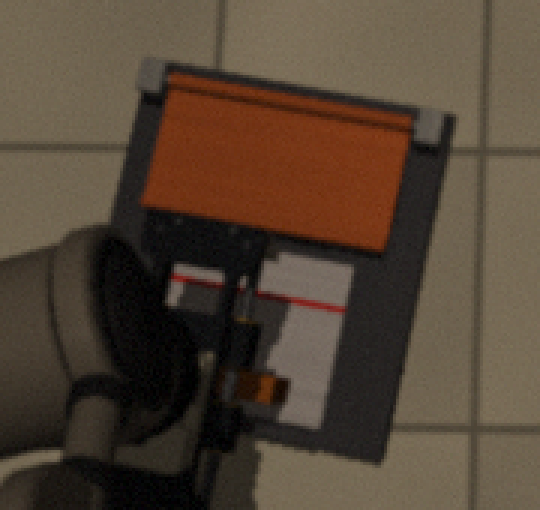

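Top view: the strip lies square on the board. Its front right corner is near crop (354,265), the red line ends at (346,310), and the lip corners are (142,207) and (386,250). From the pixels I'll work out the offset in y.

```bash
cat > e.py <<'E'
from h import *
a=np.radians(-10.0); B=np.array([[np.cos(a),np.sin(a)],[-np.sin(a),np.cos(a)]]); C=np.array([539.5,196.5])
def sub(I,z,axis,fix,lo,hi,n='top'):
    # strongest grey edges along a board line: axis 'x' or 'y' varies lo..hi, other fixed
    tt=np.arange(lo,hi,.25); out=[]
    for f in fix:
        P=np.array([[t,f] if axis=='x' else [f,t] for t in tt])@B+C
        uv=proj(n,np.c_[P,np.full(len(P),z)]).astype(np.float32)
        g=cv2.remap(cv2.GaussianBlur(I,(3,3),0),uv[:,:1],uv[:,1:],cv2.INTER_LINEAR).reshape(-1,3).astype(float)
        d=np.abs(g[8:]-g[:-8]).sum(1); out.append(tt[d.argmax()+4])
    return np.array(out)
if __name__=='__main__':
    I,D=bot.capture('top')
    print('shield right y',sub(I,22,'y',[35,45,55,65,75],-100,-72)); print('shield left y',sub(I,22,'y',[35,45,55,65,75],72,100))
    print('board right y',sub(I,12,'y',[-60,-30,0,20],-125,-95)); print('board left y',sub(I,12,'y',[30,50,70],95,125))
    print('strip right y',sub(I,16,'y',[-80,-60,-40,-20,-10],-80,-50))
    print('lip x',sub(I,24.5,'x',[-80,-70,-60],6,30),sub(I,24.5,'x',[60,70,78],6,30)); print('front x',sub(I,16,'x',[-60,-50,-40,-30,-20],-5,12))
    print('board near x',sub(I,12,'x',[-100,-90,-80,80,90],-135,-105))
E
python3 e.py
```

```text
shield right y [-85.   -84.75 -85.   -85.   -84.75]
shield left y [85.75 85.75 85.   84.75 85.  ]
board right y [-111.75 -111.75 -113.   -111.25]
board left y [108.5  108.75 109.25]
strip right y [-65.5  -65.25 -65.25 -65.25 -66.5 ]
lip x [17.  18.5 16.5] [17.25 16.5  17.5 ]
front x [5.   5.25 5.25 5.5  4.5 ]
board near x [-121.25 -121.25 -121.25 -114.5  -114.75]
```

The strip is centred within 0.4 mm and square, with its front at x≈5. Sliding 42 mm forward at light contact.

Emit:
{"method": "send_rows", "body": {
  "rows": [
    {"x": 0.001, "y": 0, "z": 0.003, "ax": 0, "ay": 0, "az": 0, "jaw": -1},
    {"x": 0.002, "y": 0.005, "z": 0.004, "ax": 0, "ay": 0, "az": 0, "jaw": -1},
    {"x": 0.002, "y": 0.015, "z": 0.004, "ax": 0, "ay": 0, "az": 0, "jaw": -1},
    {"x": 0.002, "y": 0.03, "z": 0.004, "ax": 0, "ay": 0, "az": 0, "jaw": -1},
    {"x": 0.002, "y": 0.045, "z": 0.004, "ax": 0, "ay": 0, "az": 0, "jaw": -1},
    {"x": 0.002, "y": 0.06, "z": 0.004, "ax": 0, "ay": 0, "az": 0, "jaw": -1},
    {"x": 0.002, "y": 0.075, "z": 0.004, "ax": 0, "ay": 0, "az": 0, "jaw": -1},
    {"x": 0.002, "y": 0.09, "z": 0.004, "ax": 0, "ay": 0, "az": 0, "jaw": -1},
    {"x": 0.002, "y": 0.1, "z": 0.004, "ax": 0, "ay": 0, "az": 0, "jaw": -1},
    {"x": 0.002, "y": 0.1, "z": 0.004, "ax": 0, "ay": 0, "az": 0, "jaw": -1}
  ]
}}

```text
time: 28.6
tool_pos: [475.9, 208.2, -15.4]
tcp_rot: [3.141, -0.0, 1.397]
contact_force: [0.1, 0.7, -1.6]
grip_width: 18.1
finger_force: 30.0
```

```bash
cat > f.py <<'E'
from e import *
I,D=bot.capture('top'); o=bot.get_obs(); p=o['tool_pos']
print('TCP board',(B@(p[:2]-C)).round(2),p[2].round(2),'rpy',np.degrees(o['tcp_rot']).round(2),'F',o['contact_force'].round(1),'gf',o['finger_force'],'w',o['grip_width'],'t',o['time'])
print('strip right y',sub(I,16,'y',[-60,-40,-30,-20,-10,0],-80,-50))
print('lip x',sub(I,24.5,'x',[-82,-75,-70],6,30),sub(I,24.5,'x',[70,75,80],6,30))
# red line
W=cloud('top',D); L=(W[...,:2]-C)@B.T
H=cv2.cvtColor(I,cv2.COLOR_RGB2HSV).astype(int)
m=((H[...,0]<4)|(H[...,0]>175))&(H[...,1]>140)&(L[...,0]<30)&(L[...,0]>-50)&(abs(L[...,1])<70)&(W[...,2]<21)
if m.sum(): v,u=np.nonzero(m); q=(px2plane('top',np.c_[u,v],16)[:,:2]-C)@B.T; print('red',m.sum(),np.percentile(q,[2,50,98],axis=0).round(1).tolist())
E
python3 f.py
```

```text
TCP board [-64.73   0.47] -15.37 rpy [ 1.7998e+02 -1.0000e-02  8.0020e+01] F [-0.3  0.5 -1.3] gf 29.999713897705078 w 17.65484760270875 t 28.65
strip right y [-65.25 -65.   -65.   -65.   -65.   -66.5 ]
lip x [17.   17.25 18.5 ] [24.75 15.25 17.  ]
red 71 [[-7.6, -63.8], [-5.7, -21.2], [-3.4, 53.3]]
```

Emit:
{"method": "send_rows", "body": {
  "rows": [
    {"x": 0, "y": 0.005, "z": 0.001, "ax": 0, "ay": 0, "az": 0, "jaw": -1},
    {"x": 0, "y": 0.015, "z": 0.001, "ax": 0, "ay": 0, "az": 0, "jaw": -1},
    {"x": 0, "y": 0.03, "z": 0.001, "ax": 0, "ay": 0, "az": 0, "jaw": -1},
    {"x": 0, "y": 0.045, "z": 0.001, "ax": 0, "ay": 0, "az": 0, "jaw": -1},
    {"x": 0, "y": 0.06, "z": 0.001, "ax": 0, "ay": 0, "az": 0, "jaw": -1},
    {"x": 0, "y": 0.075, "z": 0.001, "ax": 0, "ay": 0, "az": 0, "jaw": -1},
    {"x": 0, "y": 0.09, "z": 0.001, "ax": 0, "ay": 0, "az": 0, "jaw": -1},
    {"x": 0, "y": 0.1, "z": 0.001, "ax": 0, "ay": 0, "az": 0, "jaw": -1},
    {"x": 0, "y": 0.1, "z": 0.001, "ax": 0, "ay": 0, "az": 0, "jaw": -1},
    {"x": 0, "y": 0.1, "z": 0.001, "ax": 0, "ay": 0, "az": 0, "jaw": -1}
  ]
}}

```text
time: 29.9
tool_pos: [495.7, 204.7, -15.4]
tcp_rot: [3.141, -0.0, 1.397]
contact_force: [-2.3, -0.1, 4.4]
grip_width: 17.8
finger_force: 30.0
```

```bash
python3 f.py
```

```text
TCP board [-44.52   0.48] -15.39 rpy [ 1.7996e+02 -2.0000e-02  8.0020e+01] F [-2.2  0.3  5. ] gf 30.001440346240997 w 17.751967566993926 t 29.95
strip right y [-65.25 -65.25 -65.   -65.5  -65.25 -66.  ]
lip x [16.75 17.25 18.  ] [ 8.    9.75 11.5 ]
red 51 [[12.7, -64.2], [14.6, -12.2], [16.6, 47.6]]
```

Emit:
{"method": "send_rows", "body": {
  "rows": [
    {"x": -0.001, "y": 0.003, "z": 0, "ax": 0, "ay": 0, "az": 0, "jaw": -1},
    {"x": -0.001, "y": 0.006, "z": 0, "ax": 0, "ay": 0, "az": 0, "jaw": -1},
    {"x": -0.001, "y": 0.009, "z": 0, "ax": 0, "ay": 0, "az": 0, "jaw": -1},
    {"x": -0.001, "y": 0.009, "z": 0, "ax": 0, "ay": 0, "az": 0, "jaw": -1},
    {"x": -0.001, "y": 0.009, "z": 0.0005, "ax": 0, "ay": 0, "az": 0, "jaw": -1},
    {"x": -0.001, "y": 0.009, "z": 0.0005, "ax": 0, "ay": 0, "az": 0, "jaw": -1},
    {"x": -0.001, "y": 0.009, "z": 0.0005, "ax": 0, "ay": 0, "az": 0, "jaw": -1},
    {"x": -0.001, "y": 0.009, "z": 0.0005, "ax": 0, "ay": 0, "az": 0, "jaw": -1},
    {"x": -0.001, "y": 0.009, "z": 0.0005, "ax": 0, "ay": 0, "az": 0, "jaw": -1},
    {"x": -0.001, "y": 0.009, "z": 0.0005, "ax": 0, "ay": 0, "az": 0, "jaw": -1}
  ]
}}

```text
time: 31.2
tool_pos: [496.8, 204.4, -15.4]
tcp_rot: [-3.141, -0.0, 1.397]
contact_force: [-4.1, 0.6, 6.8]
grip_width: 18.2
finger_force: 30.0
```

```bash
python3 f.py
```

```text
TCP board [-43.41   0.34] -15.4 rpy [-1.7998e+02 -1.0000e-02  8.0030e+01] F [-4.8  0.9  7.9] gf 30.001207888126373 w 17.867072348411373 t 31.25
strip right y [-65.25 -65.25 -65.75 -66.75 -65.25 -66.5 ]
lip x [17.   17.25 17.75] [12.25 28.   27.75]
red 41 [[14.2, -58.6], [15.4, -7.2], [17.8, 48.5]]
```

Emit:
{"method": "send_rows", "body": {
  "rows": [
    {"x": 0, "y": 0.003, "z": 0, "ax": 0, "ay": 0, "az": 0, "jaw": -1},
    {"x": 0, "y": 0.006, "z": 0, "ax": 0, "ay": 0, "az": 0, "jaw": -1},
    {"x": 0, "y": 0.006, "z": 0.0003, "ax": 0, "ay": 0, "az": 0, "jaw": -1},
    {"x": 0, "y": 0.006, "z": 0.0005, "ax": 0, "ay": 0, "az": 0, "jaw": -1},
    {"x": 0, "y": 0.006, "z": 0.0005, "ax": 0, "ay": 0, "az": 0, "jaw": -1},
    {"x": 0, "y": 0.006, "z": 0.0005, "ax": 0, "ay": 0, "az": 0, "jaw": -1},
    {"x": 0, "y": 0.006, "z": 0.0005, "ax": 0, "ay": 0, "az": 0, "jaw": -1},
    {"x": 0, "y": 0.006, "z": 0.0005, "ax": 0, "ay": 0, "az": 0, "jaw": -1},
    {"x": 0, "y": 0.006, "z": 0.0005, "ax": 0, "ay": 0, "az": 0, "jaw": -1},
    {"x": 0, "y": 0.006, "z": 0.0005, "ax": 0, "ay": 0, "az": 0, "jaw": -1}
  ]
}}

```text
time: 32.5
tool_pos: [497.9, 204.2, -15.4]
tcp_rot: [-3.141, -0.0, 1.397]
contact_force: [-5.5, 0.6, 8.5]
grip_width: 17.7
finger_force: 30.0
```

```bash
python3 f.py; python3 - <<'E'
from e import *
I,D=bot.capture('top'); J,E=bot.capture('side')
W=cloud('top',D); L=(W[...,:2]-C)@B.T; m=(L[...,0]>35)&(L[...,0]<85)&(abs(L[...,1])<75); print('shield z slope',np.polyfit(L[m][:,0],W[m][:,2],1).round(4))
z=np.load('top0.npz'); W=cloud('top',z['D']); L=(W[...,:2]-C)@B.T; m=(L[...,0]>35)&(L[...,0]<85)&(abs(L[...,1])<75); print('before',np.polyfit(L[m][:,0],W[m][:,2],1).round(4))
a=cv2.resize(I[175:335,95:265],None,fx=2.3,fy=2.3,interpolation=2); b=J[120:360,140:460][:a.shape[0]]; b=np.vstack([b,np.zeros((a.shape[0]-b.shape[0],b.shape[1],3),np.uint8)])
b=cv2.resize(J[130:400,160:470],(int(310*a.shape[0]/270),a.shape[0])); c=np.hstack([a,b])[...,::-1]; print(c.shape); cv2.imwrite('pics/end.png',c[:,:800])
E
```

```text
TCP board [-42.33   0.33] -15.41 rpy [-1.7997e+02 -1.0000e-02  8.0030e+01] F [-4.8  0.3  7.8] gf 30.001955330371857 w 17.736289711672587 t 32.55
strip right y [-65.25 -65.25 -65.   -66.75 -66.5  -66.5 ]
lip x [17.   17.25 18.  ] [14.    8.   20.75]
red 13 [[15.2, -58.1], [16.3, -11.7], [17.7, 25.2]]
shield z slope [ -1.8526 160.5989]
before [-0.     22.4839]
(368, 813, 3)
```

View pics/end.png

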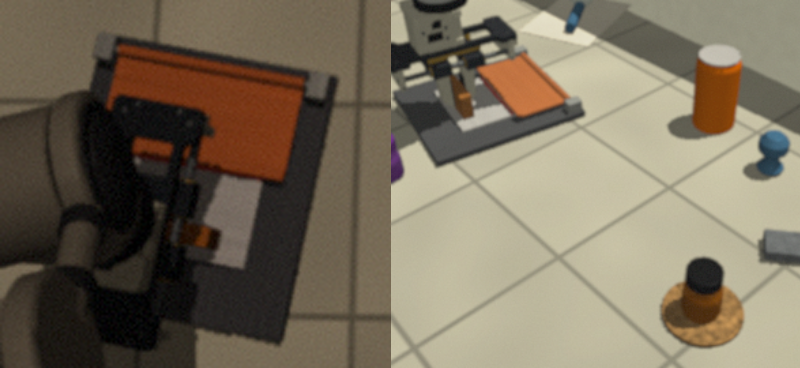

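The jar stands on the mat, the bystanders are in place, and the red line has just reached the lip. A touch more press, then check the shield.

Emit:
{"method": "send_rows", "body": {
  "rows": [
    {"x": 0, "y": 0, "z": 0.0005, "ax": 0, "ay": 0, "az": 0, "jaw": -1},
    {"x": 0, "y": 0, "z": 0.001, "ax": 0, "ay": 0, "az": 0, "jaw": -1},
    {"x": 0, "y": 0, "z": 0.001, "ax": 0, "ay": 0, "az": 0, "jaw": -1},
    {"x": 0, "y": 0, "z": 0.001, "ax": 0, "ay": 0, "az": 0, "jaw": -1},
    {"x": 0, "y": 0, "z": 0.001, "ax": 0, "ay": 0, "az": 0, "jaw": -1},
    {"x": 0, "y": 0, "z": 0.001, "ax": 0, "ay": 0, "az": 0, "jaw": -1},
    {"x": 0, "y": 0, "z": 0.001, "ax": 0, "ay": 0, "az": 0, "jaw": -1},
    {"x": 0, "y": 0, "z": 0.001, "ax": 0, "ay": 0, "az": 0, "jaw": -1},
    {"x": 0, "y": 0, "z": 0.001, "ax": 0, "ay": 0, "az": 0, "jaw": -1},
    {"x": 0, "y": 0, "z": 0.001, "ax": 0, "ay": 0, "az": 0, "jaw": -1}
  ]
}}

```text
time: 33.9
tool_pos: [497.9, 204.2, -15.4]
tcp_rot: [-3.141, -0.0, 1.397]
contact_force: [-5.1, 0.7, 11.3]
grip_width: 17.8
finger_force: 30.0
```

```bash
python3 f.py; python3 - <<'E'
from e import *
for n in('top','side'):
  for D in(np.load(n+'0.npz')['D'],bot.capture(n)[1]):
    W=cloud(n,D); L=(W[...,:2]-C)@B.T; m=(L[...,0]>32)&(L[...,0]<85)&(L[...,1]<-30)&(L[...,1]>-80)&(W[...,2]<40); print(n,m.sum(),'shield slope,z',np.polyfit(L[m][:,0],W[m][:,2],1).round(4))
E
```

```text
TCP board [-42.32   0.34] -15.41 rpy [-1.7998e+02 -1.0000e-02  8.0030e+01] F [-5.1  0.1 10.2] gf 30.002049207687378 w 17.673396088697633 t 33.95
strip right y [-65.25 -65.5  -65.   -65.   -66.5  -66.5 ]
lip x [17.   17.25 18.5 ] [20.75 17.25 23.  ]
red 17 [[15.1, -39.8], [15.9, -11.7], [17.4, 39.5]]
top 637 shield slope,z [-5.20000e-03  2.28777e+01]
top 635 shield slope,z [-1.02000e-02  2.31388e+01]
side 380 shield slope,z [-1.80000e-03  2.22615e+01]
side 373 shield slope,z [-3.00000e-04  2.23377e+01]
```

Shield still down, strip centred and square, pressing about 10 N with the bar gripped. Handing in.

```bash
python3 -c "
from plant import bot
print(bot.close_job())"
```

```text
the job is handed in; nothing more can be done
None
```

Job handed in at about 34 s: the amber jar stands on the cork mat, and the strip is tucked square under the unlifted shield with its red line at the lip (within about 1 mm by camera), with the bar still gripped and pressed down at about 10 N.

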